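# Turn the first divider of the desk binder

### The job

A ring binder lies open on the office desk. With the fingertips, push its first divider (the uppermost leaf on the right-hand side, whose tab is the one nearest the far end of the page) over the rings and press it down flat on the left-hand pages. Only push and press it, do not pinch it between the fingers; leave the second divider lying on the right, and leave everything else on the desk where it stands.

Things in the scene. Friction and masses are not known exactly. Their poses are not given: they have to be found in the camera images.
- binder: A5 ring binder lying open and flat, fixed to the desk; black cover 236 x 378 mm, 3 mm thick. Origin on the desk, under the middle of the spine; x runs along the spine up the page (away from the robot), y to the left-hand pages. Sheet blocks 210 mm long reach from 18 to 164 mm either side of the spine; tops 38 mm (right) and 33.5 mm (left) above the desk. Two steel rings, 80 mm apart, 68 mm high.
- ring_axis (a point): Point on the axis of the two rings (radius 26 mm), midway along the spine, 40 mm above the desk. Axes as the binder's: x along the spine, y to the left-hand pages, z up. Both dividers turn about this x axis.
- first_divider (a joint): Angle of the first (uppermost) divider, rad: 0 flat on the right, 1.57 upright, 3.14 flat on the left; stops at both. Starts raised by 0.04 to 0.2. Stiff plastic leaf, 3 mm thick, 215 mm along the spine, outer edge 166 mm from the ring axis, mid-plane 4 mm above the axis at 0 (below it at 3.14); 80 g. Binds on the rings: stays at any angle where it is left, takes 1 to 2 N at the tab to turn.
- first_tab (a point): Centre of the first divider's tab, mid-thickness, 174 mm from the ring axis, on the leaf; its z is the leaf's normal, up at the start. The tab is the one nearest the far end of the page: 60 mm along the spine, centred 70 mm up from the middle, 3 mm thick, reaching 182 mm from the axis, 16 mm past the leaf. Below it only the cover: 39 mm clear when the leaf is flat.
- second_divider (a joint): Angle of the second divider, directly under the first, of the same size, stiffness and sense; 0 = flat on the right-hand sheets, as at the start. Its tab is at the middle of the page's edge. (A third tab, which cannot move, sticks out of the sheets below at the near end.)
- stapler: Loose bystander: desk stapler, 145 x 36 x 56, lying along its x (sizes in mm). Origin at the centre of its underside, z up.
- tape_dispenser: Loose bystander: tape dispenser, 140 x 50 x 82, with a roll in it (sizes in mm). Origin at the centre of its underside, z up.
- mug: Loose bystander: ceramic mug, 82 across, 95 high, handle to its +y (sizes in mm). Origin at the centre of its underside, z up.
- notes_block: Loose bystander: block of note paper, 76 x 76 x 30 (sizes in mm). Origin at the centre of its underside, z up.
- stamp: Loose bystander: self-inking stamp standing on its foot, 34 x 62 x 81 (sizes in mm). Origin at the centre of its underside, z up.
- marker: Loose bystander: marker pen lying along its x, 117 x 19 x 14 (sizes in mm). Origin at the centre of its underside, z up.
- calculator: Loose bystander: pocket calculator lying flat, 145 x 88 x 15 (sizes in mm). Origin at the centre of its underside, z up.

How it is judged (in metres and radians):
On the way:
1. the fingers push the first divider on past upright (value of joint first_divider between 1.65 and 2.9 rad and (contact force between the fingers and first_divider_c0 above 0.1 N or contact force between the fingers and first_divider_c1 above 0.1 N or contact force between the fingers and first_divider_c2 above 0.1 N or contact force between the fingers and first_divider_c3 above 0.1 N)), for 0.05 s.
At the end, for the whole second after the job is handed in: The first divider lies flat on the left-hand pages (within 0.06 rad of flat) and at rest, the second divider lies flat on the right (within 0.06 rad), and every loose thing is within 20 mm of where it stood (value of joint first_divider above 3.08 rad and velocity of joint first_divider between -0.05 and 0.05 rad/s and value of joint second_divider below 0.06 rad and distance of each of stapler, tape_dispenser, mug, notes_block, stamp, marker, calculator from where it was at the start of the episode below 0.02 m); the robot touches nothing.
It fails at once if the first divider is pinched: both of its faces are pressed by the fingers at once (over 6 N each) ((contact force between the fingers and first_divider_c0 above 6 N or contact force between the fingers and first_divider_c1 above 6 N) and (contact force between the fingers and first_divider_c2 above 6 N or contact force between the fingers and first_divider_c3 above 6 N)).
It fails at once if the second divider is raised (over 0.2 rad) (value of joint second_divider above 0.2 rad).
It fails at once if a bystander is pushed away, lifted or knocked over (over 30 mm or 0.5 rad) (distance of any of stapler, tape_dispenser, mug, notes_block, stamp, marker, calculator from where it was at the start of the episode above 0.03 m or angle between any of stapler, tape_dispenser, mug, notes_block, stamp, marker, calculator's own z axis and vertical above 0.5 rad).
It also fails if it takes over 45 s, if anything falls off the work surface, if the arm or the gripper's body presses on something with over 40 N, if the wrist force passes 120 N, or if a joint passes its speed limit or range.

### The arm

A 6-joint arm with a two-finger parallel gripper is mounted at the origin on the work surface. World frame = base frame: x ahead of the robot, y to its left, z up, the work surface at z = 0. Lengths are in mm, angles in rad, forces in N, time in s.
With the tool pointing down it reaches from about 350 to 725 mm from the base axis. Payload 4.3 kg.
Tool frame: the origin (TCP) lies at the very end of the fingers, on their centre line; the grasp point (between the pads) lies 19 mm behind it; y points along the fingers, x is the direction in which the jaws open and shut, and the axes are right-handed (so a half turn about y gives the same grasp; the last joint's range is limited). The gripper opens to 85 mm and grips with 20 to 120 N. Pads are 22 mm wide; open, the fingers measure 114 mm over their backs; the gripper's body (76 mm by 85 mm) begins 54 mm behind the grasp point. The pads swing forward as they close: fully open they stand 13 mm farther back than shut.
Start: joints at [1.141, 0.377, 0.081, 1.274, 0, 1.46], TCP at [180.774, 545.882, 231.329] pointing down, gripper open.
Joint ranges: [-2.72, 2.72], [-0.84, 1.66], [-1.02, 1.22], [-1.77, 2.12], [-1.37, 1.28], [-3.14, 3.14]. Speed limits (rad/s): [2.57, 2.57, 3.14, 3.14, 3.14, 3.14].

### API

Orientations are given as a unit quaternion [x, y, z, w].
In Python, from workcell import arm gives the robot as it stands.
- The arm moves only by the tool jog_arm, never from a script. Its argument "series" is a list of rows, each an object of numbers: "tx", "ty", "tz": the shift along the tool's x, y, z in m; "ax", "ay", "az": the turn, a rotation vector about the tool's x, y, z in rad; "jaw": the closure, from 0 (fully open) to 1 (shut). In form: [{"tx": .., "ty": .., "tz": .., "ax": .., "ay": .., "az": .., "jaw": ..}, ...]. A call has 1 to 5 rows; each row is the pose to reach, as a shift and turn from the pose measured when the call began, along the tool's axes at that moment; what a row does not reach only later rows make up. A row lasts 1/8 s, in which the tool goes at most 62.5 mm and 10.7 degrees, less where a joint would pass 70% of its speed; a pose out of reach is approached as far as the arm can. A call with a gripper value outside its range is refused whole. The fingers move at their own pace and stop on an object; the grip force is fixed at half the most. Time passes only in rows, so rows that repeat a pose let the fingers close. It gives the time, the measured TCP pose, the force and the opening at its end, in the units of the state.
- arm.get_state(): the state, without advancing time (a new reading comes with each control period).
- arm.snapshot(name): name is "scene" or "top"; returns a dict with "color" (480x640x3 uint8, blue, green, red), "z_map" (480x640 float32, mm along the optical axis (not along the pixel's ray), 0 where there is no reading), "K" (3x3 intrinsics, pixels), "world_to_cam" (4x4, takes a point from world to camera coordinates). Camera axes: x right, y up, looking along -z (the intrinsics and any distortion apply to the point x, -y, -z); pixel columns grow to the right and rows downward; lengths in mm; the calibration is good to about 2 mm. A picture is of the moment at which its call begins.
- arm.job_done(): hands the job in, once; it reports no verdict.
Trained networks look in a picture, given as the dict that the camera call returned (one of the last four; its "shot" number tells which), for a name from the list of things; names that differ only in an ending like _2 or _b are one class to them, and where a whole thing is asked for, a point or a joint stands for the part that bears it (a point fixed in the world has none). Each returns a list of dicts, best first, with "confidence" (0 to 1); they miss things now and then, are a little off and sometimes report something else, mostly with a low value. They report only what shows in the picture. A call takes as long as a camera call.
- arm.silhouettes(picture, query): "pixels" (480x640 bool, what is visible of it) and "bbox" ([left, top, right, bottom] in pixels, round what is visible of it).
- arm.spot_point(picture, query): "position" ([column, row] in pixels: a listed point, or the origin of a listed thing).
The state is a dict: "time_s": time; "q": joint angles; "joint_velocities": joint speeds; "joint_efforts": joint torques, N m; "tcp_pos": TCP position; "ee_rot": TCP orientation; "contact_force": force on the tool from outside, world axes, zero at the start; "moment": the same for the moment, N m; "gripper_width": opening from 0.0 (shut) to 1.0 (fully open).
Only numpy, scipy, OpenCV 4.12 (cv2) and the standard library are available. Lean on these libraries where they do the work, as an engineer would, in place of code of your own. Each camera call takes 0.05 s, during which the arm holds its last target. There are 200 camera calls.

## Working session

There is one attempt and no reset: what is moved stays moved. The work goes in short steps, Python scripts to look and compute and a tool call to move; the robot and the scene stay as the last step left them, time stands still between calls to the robot, and variables do not carry over. Pictures are saved under pics/ and viewed, about 8 in all and at most 12, crops included, and the job is handed in when it is done.

Besides the shell and the picture viewer there is one more tool, called as name(argument=value, ...) on one line, values as JSON. jog_arm: Moves the arm, as the interface text tells. Its arguments: {"type":"object","properties":{"series":{"type":"array"}},"required":["series"]}

```bash
mkdir -p pics; cat > h.py <<'E'
import numpy as np, cv2
from workcell import arm
def unproj(p,u,v,z=None):
    K=p["K"];T=np.linalg.inv(p["world_to_cam"])
    u=np.atleast_1d(u).astype(float);v=np.atleast_1d(v).astype(float)
    d=p["z_map"][v.astype(int),u.astype(int)] 
    r=np.stack([(u-K[0,2])/K[0,0],-(v-K[1,2])/K[1,1],-np.ones_like(u)],1)
    if z is None:
        c=r*d[:,None]; return c@T[:3,:3].T+T[:3,3]
    w=r@T[:3,:3].T; s=(z-T[2,3])/w[:,2]
    return w*s[:,None]+T[:3,3]
def proj(p,X):
    X=np.atleast_2d(X);c=X@p["world_to_cam"][:3,:3].T+p["world_to_cam"][:3,3];K=p["K"]
    return np.stack([K[0,0]*c[:,0]/-c[:,2]+K[0,2],K[1,1]*-c[:,1]/-c[:,2]+K[1,2]],1)
E
python3 - <<'E'
from h import *
np.set_printoptions(precision=1,suppress=True)
for n in ["scene","top"]:
    p=arm.snapshot(n); cv2.imwrite(f"pics/{n}0.png",p["color"])
    print(n,"cam at",np.linalg.inv(p["world_to_cam"])[:3,3])
    for q in ["binder","ring_axis","first_tab"]:
        for r in arm.spot_point(p,q)[:2]:
            u,v=r["position"]
            if 0<=u<640 and 0<=v<480: print(q,round(r["confidence"],2),u,v,unproj(p,u,v)[0], unproj(p,u,v,{"binder":0,"ring_axis":40,"first_tab":55}[q])[0])
    for q in ["first_divider","second_divider","stapler","tape_dispenser","mug","notes_block","stamp","marker","calculator"]:
        for r in arm.silhouettes(p,q)[:1]:
            v,u=np.nonzero(r["pixels"]); X=unproj(p,u,v); X=X[p["z_map"][v,u]>0]
            print(q,round(r["confidence"],2),r["bbox"],"lo",np.percentile(X,2,axis=0),"hi",np.percentile(X,98,axis=0))
s=arm.get_state();print(s)
E
```

```text
scene cam at [ 951.2 -246.6  767.1]
binder 0.57 261.2 275.8 [522.6 -55.9  13.5] [515.  -52.5   0. ]
binder 0.29 418.7 230.0 [650.  226.4  49. ] [629.4 258.6   0. ]
ring_axis 0.98 259.0 267.7 [505.3 -48.9  13.7] [520.9 -55.8  40. ]
ring_axis 0.55 261.4 275.3 [522.3 -55.1  14. ] [537.1 -61.7  40. ]
first_tab 0.76 197.3 349.2 [ 595.8 -225.2   57.9] [ 594.3 -225.1   55. ]
first_divider 0.73 [153.1, 232.2, 286.2, 364.9] lo [ 419.1 -224.7   45.9] hi [626.1 -75.3  57.9]
second_divider 0.6 [165.0, 305.4, 279.9, 365.1] lo [ 492.7 -235.    30.8] hi [ 629.5 -100.2   50.5]
stapler 0.6 [293.8, 304.9, 366.1, 380.6] lo [ 692.  -111.6    4. ] hi [728.1  23.9  57.7]
tape_dispenser 0.71 [384.9, 196.4, 452.6, 254.2] lo [610.8 189.4   7.4] hi [659.1 327.9  81.5]
mug 0.73 [350.1, 142.7, 394.3, 206.2] lo [446.9 209.8   0.3] hi [525.8 312.4  95.8]
notes_block 0.57 [217.7, 361.9, 283.9, 422.4] lo [ 656.5 -230.8    2.7] hi [ 732.6 -156.7   32.2]
stamp 0.55 [368.6, 269.9, 404.5, 314.8] lo [686.1  61.4   0.9] hi [722.9 117.4  82.6]
marker 0.62 [334.6, 206.8, 387.9, 245.3] lo [492.2 152.6   2.8] hi [610.8 178. 
[... 868 characters left out ...]
30.3    0.8] hi [ 732.6 -154.9   35.2]
stamp 0.93 [262.6, 154.9, 290.5, 176.7] lo [685.7  63.2   5.6] hi [717.  122.5  85.4]
marker 0.66 [242.8, 206.9, 253.8, 262.7] lo [487.5 153.4   6.7] hi [607.7 180.1  18.8]
calculator 0.66 [444.7, 239.2, 486.1, 308.8] lo [ 378.7 -374.2    3.6] hi [ 520.1 -284.9   22.3]
{'time_s': 1.3, 'q': array([ 1.1,  0.4,  0.1,  1.3, -0. ,  1.5]), 'joint_velocities': array([-0., -0.,  0., -0.,  0., -0.]), 'joint_efforts': array([  0. , -46.4,  27. ,   0. ,   0. ,  -0. ]), 'tcp_pos': array([180.8, 545.9, 231.3]), 'ee_rot': array([-0.6, -0.4,  0.4,  0.6]), 'contact_force': array([ 0.5, -0.5, -1.1]), 'moment': array([ 0., -0.,  0.]), 'gripper_width': 1.0006184184509832}
```

```bash
python3 - <<'E'
import cv2
a=cv2.imread("pics/scene0.png")[130:450,60:480]; cv2.imwrite("pics/s0.png",cv2.resize(a,None,fx=1.85,fy=1.85,interpolation=2))
a=cv2.imread("pics/top0.png")[130:330,160:500]; cv2.imwrite("pics/t0.png",cv2.resize(a,None,fx=2.3,fy=2.3,interpolation=2))
E
```

```text
(no output)
```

View pics/s0.png

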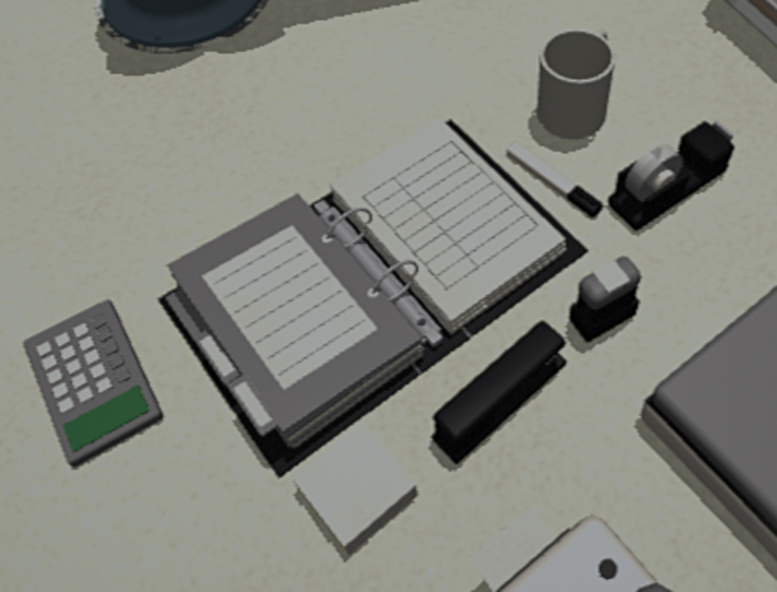

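View pics/t0.png

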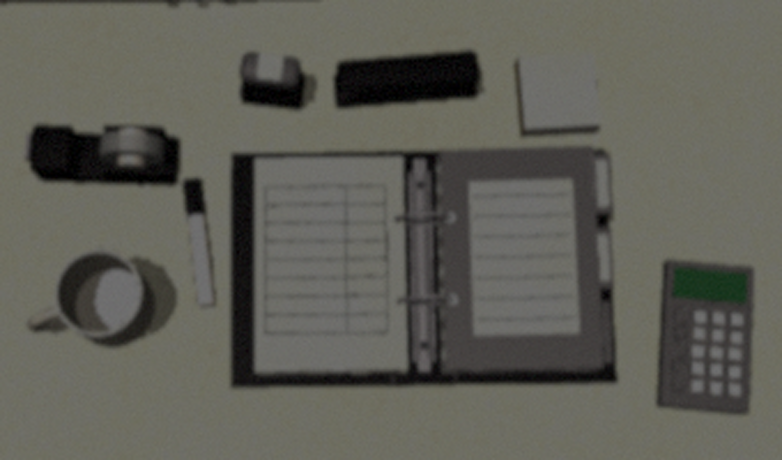

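The first picture shows the binder open. The first tab is hidden under the gray leaf's outer edge at about (197,349) px in the scene view, with the second and third tabs nearer the robot. The notes block is beyond and right of the tab, the calculator is to the right, and the marker and mug are to the left. The top view agrees and shows the binder almost aligned with the axes: spine x about 420 px, first tab at the upper right, about (602,183).

Plan: shut the jaws, tilt the tool about 40° below horizontal pointing +y, slip under the first tab, then sweep an arc.

```bash
cat >> h.py <<'E'
from scipy.spatial.transform import Rotation as R, Slerp
A=np.array([-50.,40.])  # ring axis y,z
def rot(t):  # finger direction: +y, t deg below horizontal; tool x along -world x or +x
    t=np.radians(t); y=np.array([0,np.cos(t),-np.sin(t)])
    c=[]
    for s in (1,-1):
        x=np.array([s,0,0.]); c.append(R.from_matrix(np.stack([x,y,np.cross(x,y)],1)))
    return c
def show(tgts,s=None):  # list of (pos, R): print rows in tool axes (m, rad)
    s=s or arm.get_state(); R0=R.from_quat(s["ee_rot"])
    for P,Rt in tgts:
        d=R0.inv().apply(np.array(P)-s["tcp_pos"])/1000; a=(R0.inv()*Rt).as_rotvec()
        print("t",np.round(d,3),"a",np.round(a,2),"world",np.round(P))
E
python3 - <<'E'
from h import *
np.set_printoptions(suppress=True)
s=arm.get_state();R0=R.from_quat(s["ee_rot"]);print(R0.as_matrix().round(2),s["q"].round(2))
for Rt in rot(40): print((R0.inv()*Rt).as_rotvec().round(2))
# way points with tool down, translation only
show([((592,-300,230),R0)])
E
```

```text
[[ 0.31  0.   -0.95]
 [ 0.95  0.    0.31]
 [ 0.   -1.   -0.  ]] [ 1.14  0.38  0.08  1.27 -0.    1.46]
[ 0.75  1.17 -0.54]
[-0.59 -1.75 -0.82]
t [-0.674  0.001 -0.656] a [0. 0. 0.] world [ 592 -300  230]
```

jog_arm(series=[{"tx":-0.044,"tz":-0.043,"ay":0.08,"jaw":1},{"tx":-0.088,"tz":-0.086,"ay":0.16,"jaw":1},{"tx":-0.132,"tz":-0.129,"ay":0.24,"jaw":1},{"tx":-0.176,"tz":-0.172,"ay":0.32,"jaw":1},{"tx":-0.22,"tz":-0.215,"ay":0.4,"jaw":1}])

```text
validation failed for argument at $.se...
```

```bash
python3 - <<'E'
from h import *
np.set_printoptions(suppress=True)
s=arm.get_state();print(s["tcp_pos"].round(),s["q"].round(2))
Rt=R.from_matrix([[1,0,0],[0,0,1],[0,-1,0]])
show([((592,-300,230),Rt)])
E
```

```text
[181. 546. 231.] [ 1.14  0.38  0.08  1.27 -0.    1.46]
t [-0.674  0.001 -0.656] a [-0.    1.25  0.  ] world [ 592 -300  230]
```

jog_arm(series=[{"tx":-0.044,"ty":0,"tz":-0.043,"ax":0,"ay":0.08,"az":0,"jaw":1},{"tx":-0.088,"ty":0,"tz":-0.086,"ax":0,"ay":0.16,"az":0,"jaw":1},{"tx":-0.132,"ty":0,"tz":-0.129,"ax":0,"ay":0.24,"az":0,"jaw":1},{"tx":-0.176,"ty":0,"tz":-0.172,"ax":0,"ay":0.32,"az":0,"jaw":1},{"tx":-0.22,"ty":0,"tz":-0.215,"ax":0,"ay":0.4,"az":0,"jaw":1}])

```text
time_s: 1.92
tcp_pos: [316.4, 267.8, 231.5]
ee_rot: [0.644, 0.292, -0.291, -0.644]
contact_force: [0.6, -0.2, 1.2]
gripper_width: -0.004
```

jog_arm(series=[{"tx":-0.024,"ty":0,"tz":-0.056,"ax":0,"ay":0.08,"az":0,"jaw":1},{"tx":-0.048,"ty":0,"tz":-0.112,"ax":0,"ay":0.16,"az":0,"jaw":1},{"tx":-0.072,"ty":0,"tz":-0.168,"ax":0,"ay":0.24,"az":0,"jaw":1},{"tx":-0.096,"ty":0,"tz":-0.224,"ax":0,"ay":0.32,"az":0,"jaw":1},{"tx":-0.12,"ty":0,"tz":-0.28,"ax":0,"ay":0.4,"az":0,"jaw":1}])

```text
time_s: 2.55
tcp_pos: [447.9, -9.3, 231.9]
ee_rot: [-0.69, -0.157, 0.156, 0.69]
contact_force: [0.6, -0.1, 0.9]
gripper_width: 0.001
```

```bash
python3 - <<'E'
from h import *
np.set_printoptions(suppress=True)
s=arm.get_state();print(s["tcp_pos"].round(),s["q"].round(2),s["gripper_width"])
R0=R.from_quat(s["ee_rot"]);Rt=rot(40)[0]
sl=Slerp([0,1],R.concatenate([R0,Rt]))
P0=s["tcp_pos"];P1=np.array([592,-300,180.])
show([(P0+(P1-P0)*k/8,sl(k/8)) for k in range(1,9)])
E
```

```text
[448.  -9. 232.] [-0.16  0.12 -0.26  1.19  0.    0.96] 0.0006780330288223601
t [ 0.001  0.007 -0.041] a [ 0.11  0.05 -0.02] world [466. -46. 225.]
t [ 0.001  0.013 -0.081] a [ 0.21  0.1  -0.05] world [484. -82. 219.]
t [ 0.002  0.02  -0.122] a [ 0.32  0.16 -0.07] world [ 502. -118.  212.]
t [ 0.002  0.026 -0.162] a [ 0.43  0.21 -0.1 ] world [ 520. -155.  206.]
t [ 0.003  0.033 -0.203] a [ 0.54  0.26 -0.12] world [ 538. -191.  199.]
t [ 0.003  0.039 -0.243] a [ 0.64  0.31 -0.14] world [ 556. -227.  193.]
t [ 0.004  0.046 -0.284] a [ 0.75  0.37 -0.17] world [ 574. -264.  186.]
t [ 0.004  0.052 -0.324] a [ 0.86  0.42 -0.19] world [ 592. -300.  180.]
```

jog_arm(series=[{"tx":0.001,"ty":0.007,"tz":-0.041,"ax":0.11,"ay":0.05,"az":-0.02,"jaw":1},{"tx":0.001,"ty":0.013,"tz":-0.081,"ax":0.21,"ay":0.1,"az":-0.05,"jaw":1},{"tx":0.002,"ty":0.02,"tz":-0.122,"ax":0.32,"ay":0.16,"az":-0.07,"jaw":1},{"tx":0.002,"ty":0.026,"tz":-0.162,"ax":0.43,"ay":0.21,"az":-0.1,"jaw":1},{"tx":0.003,"ty":0.033,"tz":-0.203,"ax":0.54,"ay":0.26,"az":-0.12,"jaw":1}])

```text
time_s: 3.18
tcp_pos: [539.1, -192.9, 199.3]
ee_rot: [-0.484, -0.061, 0.06, 0.871]
contact_force: [2.0, -0.2, 0.6]
gripper_width: 0.001
```

```bash
python3 - <<'E'
from h import *
np.set_printoptions(suppress=True)
s=arm.get_state();print(s["tcp_pos"].round(),s["q"].round(2),s["gripper_width"])
R0=R.from_quat(s["ee_rot"]);Rt=rot(40)[0]
sl=Slerp([0,1],R.concatenate([R0,Rt]))
P0=s["tcp_pos"];P1=np.array([592,-290,130.])
show([(P0+(P1-P0)*k/4,sl(k/4)) for k in range(1,5)])
E
```

```text
[ 539. -193.  199.] [-0.67  0.7   0.39  1.66  0.39  0.64] 0.0012612239648852463
t [ 0.008  0.001 -0.032] a [ 0.08  0.04 -0.02] world [ 552. -217.  182.]
t [ 0.016  0.003 -0.063] a [ 0.16  0.08 -0.04] world [ 566. -241.  165.]
t [ 0.025  0.004 -0.095] a [ 0.24  0.12 -0.05] world [ 579. -266.  147.]
t [ 0.033  0.006 -0.126] a [ 0.32  0.16 -0.07] world [ 592. -290.  130.]
```

jog_arm(series=[{"tx":0.008,"ty":0.001,"tz":-0.032,"ax":0.08,"ay":0.04,"az":-0.02,"jaw":1},{"tx":0.016,"ty":0.003,"tz":-0.063,"ax":0.16,"ay":0.08,"az":-0.04,"jaw":1},{"tx":0.025,"ty":0.004,"tz":-0.095,"ax":0.24,"ay":0.12,"az":-0.05,"jaw":1},{"tx":0.033,"ty":0.006,"tz":-0.126,"ax":0.32,"ay":0.16,"az":-0.07,"jaw":1},{"tx":0.033,"ty":0.006,"tz":-0.126,"ax":0.32,"ay":0.16,"az":-0.07,"jaw":1}])

```text
time_s: 3.8
tcp_pos: [603.4, -281.5, 82.0]
ee_rot: [-0.352, 0.009, -0.01, 0.936]
contact_force: [0.2, 0.9, -2.2]
gripper_width: -0.003
```

```bash
python3 - <<'E'
from h import *
np.set_printoptions(suppress=True)
s=arm.get_state();print(s["tcp_pos"].round(),s["q"].round(2),R.from_quat(s["ee_rot"]).as_matrix().round(2))
Rt=rot(40)[0]
show([((592,-280,70),Rt),((592,-265,20),Rt),((592,-265,18),Rt)])
p=arm.snapshot("scene");cv2.imwrite("pics/s1.png",cv2.resize(p["color"][130:450,60:480],None,fx=1.85,fy=1.85,interpolation=2))
E
```

```text
[ 603. -282.   82.] [-0.79  1.34  1.21  2.11  0.57  0.61] [[ 1.    0.01  0.02]
 [-0.03  0.75  0.66]
 [-0.01 -0.66  0.75]]
t [-0.011  0.009 -0.008] a [ 0.02 -0.02  0.01] world [ 592 -280   70]
t [-0.011  0.053 -0.036] a [ 0.02 -0.02  0.01] world [ 592 -265   20]
t [-0.011  0.054 -0.038] a [ 0.02 -0.02  0.01] world [ 592 -265   18]
```

View pics/s1.png

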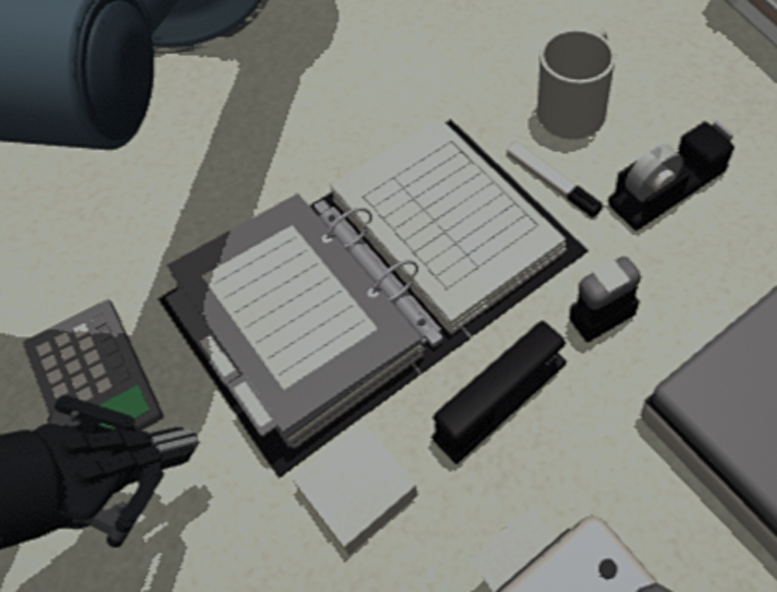

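The picture shows the gripper out at the right of the tab, with the shut fingertips near (195,440) px in the crop, and nothing disturbed. Joints 3 and 4 are at their limits, so I'll yaw the finger direction 30° toward +x, away from the base.

```bash
cat >> h.py <<'E'
def rot2(psi,t):
    return R.from_euler('z',-psi,degrees=True)*rot(t)[0]
def line(P1,Rt,n):
    s=arm.get_state();sl=Slerp([0,1],R.concatenate([R.from_quat(s["ee_rot"]),Rt]));P0=s["tcp_pos"]
    show([(P0+(np.array(P1)-P0)*k/n,sl(k/n)) for k in range(1,n+1)],s)
E
python3 - <<'E'
from h import *
np.set_printoptions(suppress=True)
line((585,-285,100),rot2(30,45),4)
E
```

```text
t [-0.005 -0.002  0.001] a [-0.01  0.09 -0.09] world [ 601. -284.   93.]
t [-0.011 -0.004  0.003] a [-0.03  0.17 -0.18] world [ 596. -284.   95.]
t [-0.016 -0.006  0.004] a [-0.04  0.26 -0.27] world [ 590. -285.   98.]
t [-0.021 -0.008  0.005] a [-0.06  0.34 -0.36] world [ 585. -285.  100.]
```

jog_arm(series=[{"tx":-0.005,"ty":-0.002,"tz":0.001,"ax":-0.01,"ay":0.09,"az":-0.09,"jaw":1},{"tx":-0.011,"ty":-0.004,"tz":0.003,"ax":-0.03,"ay":0.17,"az":-0.18,"jaw":1},{"tx":-0.016,"ty":-0.006,"tz":0.004,"ax":-0.04,"ay":0.26,"az":-0.27,"jaw":1},{"tx":-0.021,"ty":-0.008,"tz":0.005,"ax":-0.06,"ay":0.34,"az":-0.36,"jaw":1},{"tx":-0.021,"ty":-0.008,"tz":0.005,"ax":-0.06,"ay":0.34,"az":-0.36,"jaw":1}])

```text
time_s: 4.47
tcp_pos: [584.7, -284.8, 106.4]
ee_rot: [-0.373, 0.094, -0.239, 0.891]
contact_force: [0.6, -0.1, 0.4]
gripper_width: -0.003
```

```bash
python3 - <<'E'
from h import *
np.set_printoptions(suppress=True)
s=arm.get_state();print(s["tcp_pos"].round(),s["q"].round(2),R.from_quat(s["ee_rot"]).as_matrix().round(2)[:,1])
line((588,-268,30),rot2(30,45),3)
E
```

```text
[ 585. -285.  106.] [-0.88  0.79  0.2   1.31  0.72  1.08] [ 0.36  0.61 -0.71]
t [-0.002  0.022 -0.014] a [0. 0. 0.] world [ 586. -279.   81.]
t [-0.004  0.044 -0.028] a [0.   0.01 0.  ] world [ 587. -274.   55.]
t [-0.006  0.066 -0.042] a [0.01 0.01 0.  ] world [ 588. -268.   30.]
```

jog_arm(series=[{"tx":-0.002,"ty":0.022,"tz":-0.014,"ax":0,"ay":0,"az":0,"jaw":1},{"tx":-0.004,"ty":0.044,"tz":-0.028,"ax":0,"ay":0.01,"az":0,"jaw":1},{"tx":-0.006,"ty":0.066,"tz":-0.042,"ax":0.01,"ay":0.01,"az":0,"jaw":1},{"tx":-0.006,"ty":0.07,"tz":-0.046,"ax":0.01,"ay":0.01,"az":0,"jaw":1},{"tx":-0.006,"ty":0.07,"tz":-0.046,"ax":0.01,"ay":0.01,"az":0,"jaw":1}])

```text
time_s: 5.1
tcp_pos: [590.4, -269.7, 26.1]
ee_rot: [-0.369, 0.095, -0.241, 0.893]
contact_force: [-0.4, 0.5, 0.7]
gripper_width: -0.003
```

```bash
python3 - <<'E'
from h import *
np.set_printoptions(suppress=True)
s=arm.get_state();print(s["tcp_pos"].round(),s["q"].round(2),R.from_quat(s["ee_rot"]).as_matrix().round(2)[:,1])
line((598,-233,24),rot2(30,45),2)
E
```

```text
[ 590. -270.   26.] [-0.86  0.85  0.09  1.13  0.74  1.11] [ 0.36  0.61 -0.7 ]
t [-0.006  0.013  0.012] a [-0.  0.  0.] world [ 594. -251.   25.]
t [-0.012  0.027  0.024] a [-0.    0.    0.01] world [ 598. -233.   24.]
```

jog_arm(series=[{"tx":-0.006,"ty":0.013,"tz":0.012,"ax":0,"ay":0,"az":0,"jaw":1},{"tx":-0.012,"ty":0.027,"tz":0.024,"ax":0,"ay":0,"az":0,"jaw":1},{"tx":-0.012,"ty":0.027,"tz":0.024,"ax":0,"ay":0,"az":0,"jaw":1}])

```text
time_s: 5.48
tcp_pos: [599.3, -232.4, 25.9]
ee_rot: [-0.37, 0.094, -0.241, 0.892]
contact_force: [-1.1, 0.8, 0.5]
gripper_width: 0.001
```

```bash
python3 - <<'E'
from h import *
np.set_printoptions(suppress=True)
s=arm.get_state();print(s["tcp_pos"].round(1),s["q"].round(2),s["contact_force"].round(1))
p=arm.snapshot("scene");cv2.imwrite("pics/s2.png",cv2.resize(p["color"][270:430,100:310],None,fx=3.7,fy=3.7,interpolation=2))
Rt=rot2(30,45)
show([((598,-233,34),Rt),((598,-233,44),Rt),((598,-231,56),Rt),((598,-229,68),Rt),((598,-227,80),Rt)])
E
```

```text
[ 599.3 -232.4   25.9] [-0.81  0.81  0.    1.04  0.75  1.17] [-1.1  0.8  0.5]
t [-0.001 -0.006  0.006] a [-0.    0.01  0.01] world [ 598 -233   34]
t [-0.001 -0.013  0.013] a [-0.    0.01  0.01] world [ 598 -233   44]
t [-0.002 -0.02   0.023] a [-0.    0.01  0.01] world [ 598 -231   56]
t [-0.003 -0.028  0.032] a [-0.    0.01  0.01] world [ 598 -229   68]
t [-0.004 -0.035  0.042] a [-0.    0.01  0.01] world [ 598 -227   80]
```

View pics/s2.png

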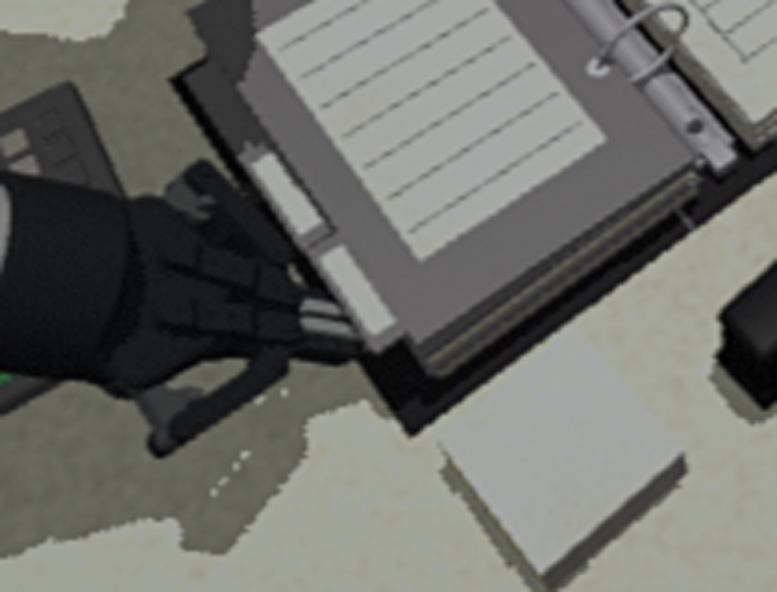

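The crop shows the shut fingertips going under the first tab at about (350,325) px. The second tab, around (285,200), is clear of the fingers, so I'm lifting.

jog_arm(series=[{"tx":-0.001,"ty":-0.006,"tz":0.006,"ax":0,"ay":0.01,"az":0.01,"jaw":1},{"tx":-0.001,"ty":-0.013,"tz":0.013,"ax":0,"ay":0.01,"az":0.01,"jaw":1},{"tx":-0.002,"ty":-0.02,"tz":0.023,"ax":0,"ay":0.01,"az":0.01,"jaw":1},{"tx":-0.003,"ty":-0.028,"tz":0.032,"ax":0,"ay":0.01,"az":0.01,"jaw":1},{"tx":-0.004,"ty":-0.035,"tz":0.042,"ax":0,"ay":0.01,"az":0.01,"jaw":1}])

```text
time_s: 6.15
tcp_pos: [597.5, -226.6, 81.1]
ee_rot: [-0.368, 0.1, -0.239, 0.893]
contact_force: [-0.2, 0.5, -2.0]
gripper_width: 0.003
```

```bash
cat >> h.py <<'E'
def arc(ths,r,psi=30,t=45,off=13):
    # TCP so that a fingertip point 'off' ahead (deep corner) rides on the leaf's underside at radius r
    Rt=rot2(psi,t); u=-0+Rt.apply([0,0,1]); sx=Rt.apply([1,0,0])
    out=[]
    for th,rr in zip(ths,np.broadcast_to(r,len(ths))):
        c=A+rr*np.array([-np.cos(th),np.sin(th)])+2.5*np.array([np.sin(th),np.cos(th)])
        # support point of tip face along leaf normal
        n=np.array([0,np.sin(th),np.cos(th)])
        k=[11*a*u+14.5*b*sx for a in(1,-1) for b in (1,-1)]
        best=max(k,key=lambda v:v@n)
        out.append(((598,c[0]-best[1],c[1]-best[2]),Rt))
    show(out)
E
python3 - <<'E'
from h import *
np.set_printoptions(suppress=True)
s=arm.get_state();print(s["tcp_pos"].round(1),s["contact_force"].round(1))
p=arm.snapshot("scene");cv2.imwrite("pics/s3.png",cv2.resize(p["color"][200:430,100:370],None,fx=2.6,fy=2.6,interpolation=2))
arc(np.arange(.4,1.7,.13),168)
E
```

```text
[ 597.5 -226.6   81.1] [-0.2  0.5 -2. ]
t [-0.005 -0.007  0.018] a [-0. -0. -0.] world [ 598. -218.  100.]
t [-0.01  -0.014  0.037] a [-0. -0. -0.] world [ 598. -208.  119.]
t [-0.016 -0.019  0.058] a [-0. -0. -0.] world [ 598. -195.  137.]
t [-0.023 -0.021  0.078] a [-0. -0. -0.] world [ 598. -180.  153.]
t [-0.032 -0.021  0.098] a [-0. -0. -0.] world [ 598. -164.  167.]
t [-0.041 -0.018  0.118] a [-0. -0. -0.] world [ 598. -145.  179.]
t [-0.051 -0.013  0.137] a [-0. -0. -0.] world [ 598. -126.  189.]
t [-0.061 -0.004  0.154] a [-0. -0. -0.] world [ 598. -105.  195.]
t [-0.072  0.006  0.17 ] a [-0. -0. -0.] world [598. -83. 199.]
t [-0.083  0.019  0.184] a [-0. -0. -0.] world [598. -62. 200.]
```

View pics/s3.png

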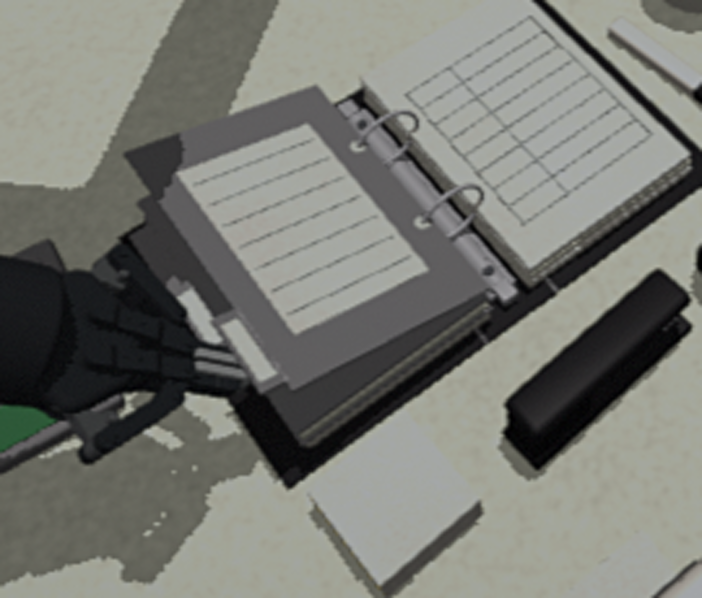

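The crop shows the first leaf rising on the fingers, contact near (235,365) px, with the second divider still flat below. I'm continuing along the arc.

jog_arm(series=[{"tx":-0.005,"ty":-0.007,"tz":0.018,"ax":0,"ay":0,"az":0,"jaw":1},{"tx":-0.01,"ty":-0.014,"tz":0.037,"ax":0,"ay":0,"az":0,"jaw":1},{"tx":-0.016,"ty":-0.018,"tz":0.058,"ax":0,"ay":0,"az":0,"jaw":1},{"tx":-0.023,"ty":-0.019,"tz":0.078,"ax":0,"ay":0,"az":0,"jaw":1},{"tx":-0.032,"ty":-0.018,"tz":0.098,"ax":0,"ay":0,"az":0,"jaw":1}])

```text
time_s: 6.82
tcp_pos: [599.0, -160.7, 166.3]
ee_rot: [-0.368, 0.099, -0.239, 0.893]
contact_force: [0.5, -1.6, 0.8]
gripper_width: 0.002
```

```bash
python3 - <<'E'
from h import *
np.set_printoptions(suppress=True)
s=arm.get_state();print(s["tcp_pos"].round(1),s["q"].round(2),s["contact_force"].round(1))
p=arm.snapshot("scene");cv2.imwrite("pics/s4.png",cv2.resize(p["color"][160:430,80:410],None,fx=2.2,fy=2.2,interpolation=2))
arc(np.arange(1.05,1.8,.13),np.linspace(165,145,6))
E
```

```text
[ 599.  -160.7  166.3] [-0.73  0.57 -0.03  1.17  0.77  1.28] [ 0.5 -1.6  0.8]
t [-0.008  0.003  0.015] a [-0.  0. -0.] world [ 598. -144.  177.]
t [-0.019  0.012  0.031] a [-0.  0. -0.] world [ 598. -123.  182.]
t [-0.029  0.023  0.046] a [-0.  0. -0.] world [ 598. -102.  185.]
t [-0.04   0.036  0.058] a [-0.  0. -0.] world [598. -81. 184.]
t [-0.049  0.05   0.068] a [-0.  0. -0.] world [598. -62. 181.]
t [-0.059  0.066  0.076] a [-0.  0. -0.] world [598. -43. 176.]
```

View pics/s4.png

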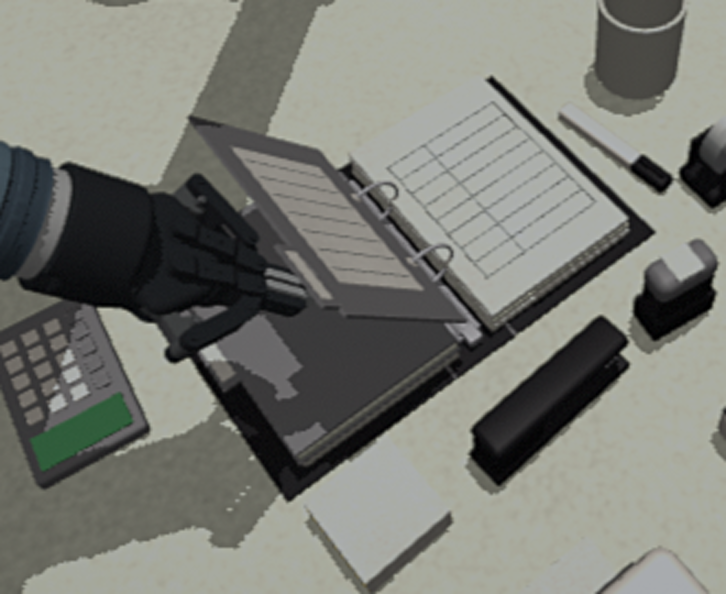

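The leaf is about 50–60° up on the fingertips at about (290,290) px, and the second divider is still flat. Continuing past upright.

jog_arm(series=[{"tx":-0.008,"ty":0.003,"tz":0.015,"ax":0,"ay":0,"az":0,"jaw":1},{"tx":-0.019,"ty":0.012,"tz":0.031,"ax":0,"ay":0,"az":0,"jaw":1},{"tx":-0.029,"ty":0.023,"tz":0.046,"ax":0,"ay":0,"az":0,"jaw":1},{"tx":-0.04,"ty":0.036,"tz":0.058,"ax":0,"ay":0,"az":0,"jaw":1},{"tx":-0.049,"ty":0.05,"tz":0.068,"ax":0,"ay":0,"az":0,"jaw":1}])

```text
time_s: 7.5
tcp_pos: [598.1, -60.5, 181.7]
ee_rot: [-0.368, 0.098, -0.238, 0.894]
contact_force: [-0.6, -1.3, 0.7]
gripper_width: -0.001
```

```bash
python3 - <<'E'
from h import *
np.set_printoptions(suppress=True)
s=arm.get_state();print(s["tcp_pos"].round(1),s["q"].round(2),s["contact_force"].round(1))
p=arm.snapshot("scene");cv2.imwrite("pics/s5.png",cv2.resize(p["color"][110:430,80:460],None,fx=1.9,fy=1.9,interpolation=2))
arc(np.arange(1.7,3.2,.13),145)
E
```

```text
[598.1 -60.5 181.7] [-0.59  0.43 -0.22  0.99  0.79  1.47] [-0.6 -1.3  0.7]
t [-0.007  0.014  0.005] a [-0.01  0.   -0.  ] world [598. -43. 176.]
t [-0.016  0.028  0.014] a [-0.01  0.   -0.  ] world [598. -24. 172.]
t [-0.025  0.043  0.02 ] a [-0.01  0.   -0.  ] world [598.  -7. 165.]
t [-0.033  0.06   0.024] a [-0.01  0.   -0.  ] world [598.  10. 157.]
t [-0.041  0.077  0.026] a [-0.01  0.   -0.  ] world [598.  26. 146.]
t [-0.055  0.092  0.045] a [-0.01  0.   -0.  ] world [598.  53. 149.]
t [-0.061  0.109  0.042] a [-0.01  0.   -0.  ] world [598.  65. 135.]
t [-0.066  0.127  0.038] a [-0.01  0.   -0.  ] world [598.  76. 119.]
t [-0.07   0.144  0.03 ] a [-0.01  0.   -0.  ] world [598.  84. 102.]
t [-0.073  0.16   0.021] a [-0.01  0.   -0.  ] world [598.  90.  84.]
t [-0.075  0.175  0.01 ] a [-0.01  0.   -0.  ] world [598.  93.  66.]
t [-0.075  0.189 -0.002] a [-0.01  0.   -0.  ] world [598.  95.  47.]
```

View pics/s5.png

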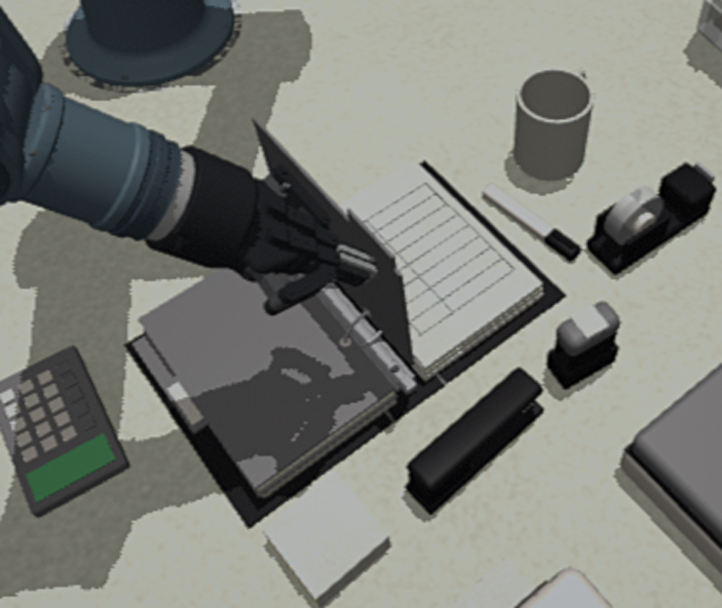

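The leaf is a little past upright with the fingertips behind it at about (355,265) px, and everything else is in place. Pushing on and down.

jog_arm(series=[{"tx":-0.007,"ty":0.014,"tz":0.005,"ax":0,"ay":0,"az":0,"jaw":1},{"tx":-0.016,"ty":0.028,"tz":0.014,"ax":0,"ay":0,"az":0,"jaw":1},{"tx":-0.025,"ty":0.043,"tz":0.02,"ax":0,"ay":0,"az":0,"jaw":1},{"tx":-0.033,"ty":0.06,"tz":0.024,"ax":0,"ay":0,"az":0,"jaw":1},{"tx":-0.042,"ty":0.077,"tz":0.028,"ax":0,"ay":0,"az":0,"jaw":1}])

```text
time_s: 8.18
tcp_pos: [597.6, 28.0, 147.1]
ee_rot: [-0.367, 0.098, -0.237, 0.894]
contact_force: [-0.4, -0.6, -0.5]
gripper_width: 0.003
```

```bash
python3 - <<'E'
from h import *
np.set_printoptions(suppress=True)
s=arm.get_state();print(s["tcp_pos"].round(1),s["q"].round(2),s["contact_force"].round(1))
arc(np.arange(2.35,3.2,.13),140)
E
```

```text
[597.6  28.  147.1] [-0.45  0.37 -0.42  0.71  0.79  1.67] [-0.4 -0.6 -0.5]
t [-0.01   0.015  0.012] a [-0.01  0.   -0.  ] world [598.  50. 146.]
t [-0.016  0.032  0.01 ] a [-0.01  0.   -0.  ] world [598.  61. 132.]
t [-0.021  0.048  0.005] a [-0.01  0.   -0.  ] world [598.  71. 117.]
t [-0.025  0.065 -0.002] a [-0.01  0.   -0.  ] world [598.  79. 100.]
t [-0.028  0.08  -0.011] a [-0.01  0.   -0.  ] world [598.  85.  83.]
t [-0.03   0.095 -0.021] a [-0.01  0.   -0.  ] world [598.  88.  65.]
t [-0.03   0.109 -0.034] a [-0.01  0.   -0.  ] world [598.  90.  47.]
```

jog_arm(series=[{"tx":-0.01,"ty":0.015,"tz":0.012,"ax":0,"ay":0,"az":0,"jaw":1},{"tx":-0.016,"ty":0.032,"tz":0.01,"ax":0,"ay":0,"az":0,"jaw":1},{"tx":-0.021,"ty":0.048,"tz":0.005,"ax":0,"ay":0,"az":0,"jaw":1},{"tx":-0.025,"ty":0.065,"tz":-0.002,"ax":0,"ay":0,"az":0,"jaw":1},{"tx":-0.028,"ty":0.08,"tz":-0.011,"ax":0,"ay":0,"az":0,"jaw":1}])

```text
time_s: 8.8
tcp_pos: [597.4, 85.6, 83.0]
ee_rot: [-0.367, 0.098, -0.237, 0.894]
contact_force: [1.4, -0.0, 0.6]
gripper_width: 0.004
```

```bash
python3 - <<'E'
from h import *
np.set_printoptions(suppress=True)
s=arm.get_state();print(s["tcp_pos"].round(1),s["q"].round(2),s["contact_force"].round(1))
Rt=R.from_quat(s["ee_rot"])
show([((598,88,68),Rt),((598,90,53),Rt),((598,90,47),Rt),((598,90,44),Rt)])
p=arm.snapshot("scene");cv2.imwrite("pics/s6.png",cv2.resize(p["color"][110:430,80:460],None,fx=1.9,fy=1.9,interpolation=2))
E
```

```text
[597.4  85.6  83. ] [-0.34  0.41 -0.57  0.41  0.78  1.82] [ 1.4 -0.   0.6]
t [-0.001  0.012 -0.009] a [0. 0. 0.] world [598  88  68]
t [-0.002  0.024 -0.018] a [0. 0. 0.] world [598  90  53]
t [-0.002  0.028 -0.023] a [0. 0. 0.] world [598  90  47]
t [-0.002  0.03  -0.025] a [0. 0. 0.] world [598  90  44]
```

View pics/s6.png

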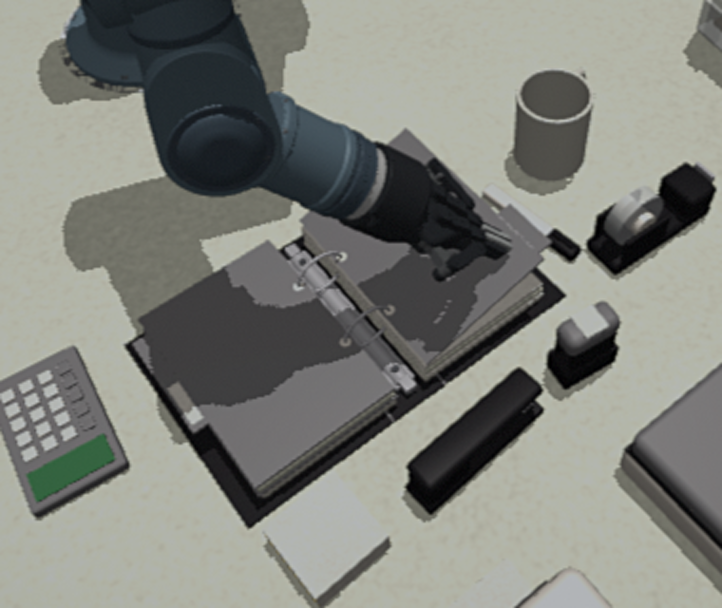

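The first divider is nearly down on the left, with the fingers pressing at about (500,240) px and the second divider flat on the right. Now the final press.

jog_arm(series=[{"tx":-0.001,"ty":0.012,"tz":-0.009,"ax":0,"ay":0,"az":0,"jaw":1},{"tx":-0.002,"ty":0.024,"tz":-0.018,"ax":0,"ay":0,"az":0,"jaw":1},{"tx":-0.002,"ty":0.028,"tz":-0.023,"ax":0,"ay":0,"az":0,"jaw":1},{"tx":-0.002,"ty":0.029,"tz":-0.024,"ax":0,"ay":0,"az":0,"jaw":1},{"tx":-0.002,"ty":0.029,"tz":-0.024,"ax":0,"ay":0,"az":0,"jaw":1}])

```text
time_s: 9.48
tcp_pos: [595.7, 90.3, 43.5]
ee_rot: [-0.367, 0.1, -0.236, 0.894]
contact_force: [0.4, 0.3, -0.8]
gripper_width: -0.0
```

```bash
python3 - <<'E'
from h import *
np.set_printoptions(suppress=True)
s=arm.get_state();print(s["tcp_pos"].round(1),s["q"].round(2),s["contact_force"].round(1))
Rt=R.from_quat(s["ee_rot"]);P=s["tcp_pos"]
show([(P+[0,0,-3],Rt),(P+[0,0,60],Rt),(P+[0,0,110],Rt)])
E
```

```text
[595.7  90.3  43.5] [-0.33  0.47 -0.62  0.31  0.77  1.83] [ 0.4  0.3 -0.8]
t [ 0.     0.002 -0.002] a [0. 0. 0.] world [596.  90.  40.]
t [-0.    -0.042  0.043] a [0. 0. 0.] world [596.  90. 103.]
t [-0.001 -0.077  0.078] a [0. 0. 0.] world [596.  90. 153.]
```

jog_arm(series=[{"tx":0,"ty":0.003,"tz":-0.003,"ax":0,"ay":0,"az":0,"jaw":1},{"tx":0,"ty":0.003,"tz":-0.003,"ax":0,"ay":0,"az":0,"jaw":1}])

```text
time_s: 9.72
tcp_pos: [596.6, 90.3, 42.3]
ee_rot: [-0.365, 0.099, -0.237, 0.895]
contact_force: [-12.3, -6.7, 19.2]
gripper_width: 0.001
```

It's firmly pressed, about 19 N upward on the tool. Retreating straight up, then back.

jog_arm(series=[{"tx":0,"ty":-0.02,"tz":0.02,"ax":0,"ay":0,"az":0,"jaw":1},{"tx":0,"ty":-0.05,"tz":0.05,"ax":0,"ay":0,"az":0,"jaw":1},{"tx":0,"ty":-0.085,"tz":0.085,"ax":0,"ay":0,"az":0,"jaw":1},{"tx":0,"ty":-0.12,"tz":0.12,"ax":0,"ay":0,"az":0,"jaw":1},{"tx":0,"ty":-0.18,"tz":0.12,"ax":0,"ay":0,"az":0,"jaw":1}])

```text
time_s: 10.35
tcp_pos: [575.4, 52.1, 256.8]
ee_rot: [-0.365, 0.096, -0.236, 0.895]
contact_force: [1.0, -1.2, -0.4]
gripper_width: 0.003
```

jog_arm(series=[{"tx":0,"ty":-0.04,"tz":0,"ax":0,"ay":0,"az":0,"jaw":1},{"tx":0,"ty":-0.08,"tz":0,"ax":0,"ay":0,"az":0,"jaw":1},{"tx":0,"ty":-0.08,"tz":0,"ax":0,"ay":0,"az":0,"jaw":1}])

```text
time_s: 10.72
tcp_pos: [548.3, 0.1, 315.1]
ee_rot: [-0.366, 0.094, -0.238, 0.895]
contact_force: [0.7, 0.8, -0.6]
gripper_width: 0.002
```

```bash
python3 - <<'E'
from h import *
np.set_printoptions(precision=1,suppress=True)
s=arm.get_state();print(s["tcp_pos"],s["contact_force"],s["joint_velocities"].round(3),s["time_s"])
p=arm.snapshot("scene");cv2.imwrite("pics/s7.png",cv2.resize(p["color"][110:430,80:460],None,fx=1.9,fy=1.9,interpolation=2))
# leaf heights on both sides
for y in (60,80,100,112): 
    for x in (440,520,590):
        u,v=proj(p,[x,y,37])[0];print("L",x,y,unproj(p,u,v)[0])
for y in (-120,-205):
    for x in (480,590):
        u,v=proj(p,[x,y,43])[0];print("R",x,y,unproj(p,u,v)[0])
for q in ["stapler","tape_dispenser","mug","notes_block","stamp","marker","calculator"]:
    for r in arm.silhouettes(p,q)[:1]: print(q,round(r["confidence"],2),r["bbox"])
E
```

```text
[548.3   0.1 315.1] [ 0.7  0.8 -0.6] [ 0.   0.  -0.1 -0.1 -0.   0. ] 10.725
L 440 60 [440.1  59.9  37.1]
L 520 60 [518.9  60.8  35.2]
L 590 60 [589.4  60.6  35.7]
L 440 80 [440.3  79.8  37.5]
L 520 80 [519.8  80.1  36.7]
L 590 80 [590.1  79.9  37.2]
L 440 100 [439.4 100.4  36.2]
L 520 100 [518.7 101.1  34.7]
L 590 100 [590.1  99.9  37.2]
L 440 112 [438.2 113.3  34.4]
L 520 112 [520.4 111.7  37.6]
L 590 112 [590. 112.  37.]
R 480 -120 [ 479.3 -119.8   41.9]
R 590 -120 [ 588.5 -119.5   40.1]
R 480 -205 [ 478.6 -204.9   40.9]
R 590 -205 [ 588.5 -204.8   40. ]
stapler 0.81 [292.0, 305.7, 364.5, 380.5]
tape_dispenser 0.61 [385.2, 193.2, 454.0, 255.8]
mug 0.61 [349.9, 142.0, 394.7, 204.2]
notes_block 0.79 [219.2, 359.2, 285.2, 427.8]
stamp 0.71 [369.1, 269.6, 404.7, 315.4]
marker 0.66 [335.4, 206.2, 389.6, 248.2]
calculator 0.66 [74.5, 290.2, 148.8, 379.4]
```

View pics/s7.png

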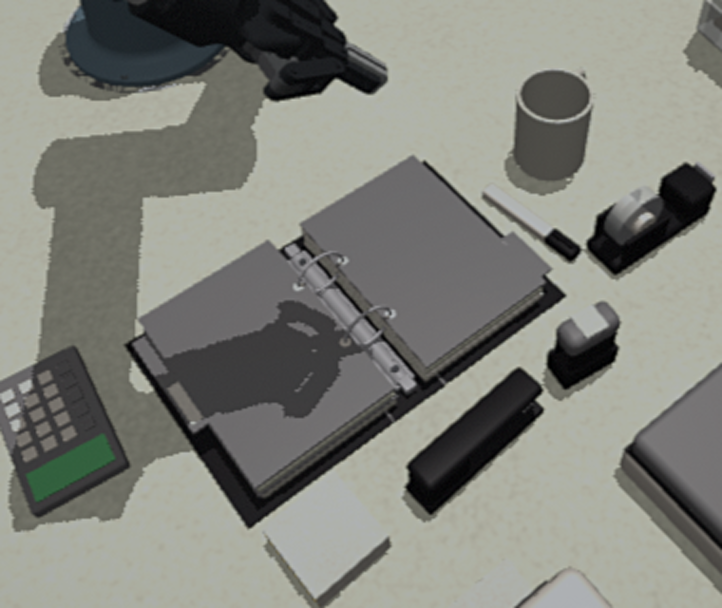

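The first divider lies flat on the left, with its tab at (525,255) px and a height of about 37 mm across the leaf as expected. The second is flat on the right, the bystanders haven't moved and the arm is clear. Handing in.

```bash
python3 -c "
from workcell import arm
print(arm.get_state()['joint_velocities'].round(3)); print(arm.job_done())"
```

```text
[-0.003 -0.001  0.007  0.003  0.001 -0.002]
the job is handed in; nothing more can be done
None
```

The first divider now lies flat on the left-hand pages, and I've handed the job in at about 11 s of the 45 s allowed. I slid the shut fingertips under its tab, lifted it over the rings, pushed it past upright and pressed it down with about 19 N.

**Last checks:**
- **First divider:** its surface measured 34–38 mm above the desk across the leaf, against about 37.5 mm expected when flat.
- **Second divider:** it stayed flat on the right, measuring 40–42 mm.
- **Loose things:** all of them appear within a few pixels of where they started.
- **Arm:** it was clear of everything and practically at rest.

Nothing failed or disagreed at the end. The first approach angle ran joints 3 and 4 into their range limits. I turned the fingers 30° away from the base, which cleared it before anything was touched. The first move call was also refused for missing keys. The job report gives no verdict, so these checks are all I have to go on.

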